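# Stand a rinsed tile specimen in the test rack

### The job

Take the rinsed ceramic tile off the wire draining easel and stand it on its short edge in the empty slot of the wire specimen rack, beside the others. A spring clip in the slot holds the tile back, so press it down until it is fully home on the floor wires, then let go. Do not knock the tiles that already stand in the rack.

Things in the scene. Friction and masses are not known exactly. Their poses are not given: they have to be found in the camera images.
- tile: The loose tile to move, 0.23 kg, ceramic, 120 x 90 x 10 mm: white glazed face, red-brown ribbed back. Origin in its middle; x along the 120 mm, y along the 90 mm, z out of the glazed face. It lies on the easel glazed face up, leaning 60 degrees from level, x pointing down the slope, right and ahead; its upper short edge is 0.13 m above the bench. Either short edge may go down.
- easel: Fixed draining easel of 6 mm steel wire, 66 mm wide, 74 deep, 88 high. Two sloping runners 60 mm apart carry the lower 72 mm of the tile, hooks 20 mm high stop its lower edge; the tile's upper 48 mm stand free, so face and back can be pinched there. Origin on the bench, 24 mm in from the foot of its high side; x points level to the low side, right and ahead of the robot.
- rack: Fixed steel wire rack, 112 mm (x) by 206 mm (y), 72 mm high; origin on the bench under its middle, z up. Four slots at y = -69, -23, 23, 69 mm hold tiles upright, faces to +y and -y. Floor wires' tops are 12.5 mm up. Uprights at x = +-28 mm leave 13.6 mm up to 55 mm high, flaring to 26 mm at 72 mm; rails at x = +-53 mm, 26 mm high, leave 100 mm for the tile's width; end hoops 65 mm high.
- slot (a point): Empty slot: point on its floor, 12.5 mm above the bench, where the middle of the tile's lower edge belongs; axes as the rack's. From the +y side a sprung wire hairpin, 21 mm wide, flared on top, reaches in 35 to 68 mm above the bench. Friction stops a tile; 5 to 15 N downward takes the tile past it to the floor, pinched to the -y uprights (2 mm off the middle), upper edge 132.5 mm above the bench.
- tile_b: One of three like tiles already clipped in the rack's other slots, upper edges 132.5 mm above the bench; origin on the bench under the middle of its slot, axes as the rack's.
- tile_c: The second tile already in the rack, as tile_b.
- tile_d: The third tile already in the rack, as tile_b.

How it is judged:
By the outcome, as a careful person would: the job done as asked, in the order asked, and still so for the second after the job is handed in, with the robot touching nothing.
It also fails if it takes over 51 s, if anything falls off the work surface, if the arm or the gripper's body presses on something with over 40 N, if the wrist force passes 120 N, or if a joint passes its speed limit or range.

### The arm

A 7-joint arm with a two-finger parallel gripper is mounted at the origin on a cart in front of the work surface, level with it; the furniture and walls round the work are solid. World frame = base frame: x ahead of the robot, y to its left, z up, the work surface at z = 0. Lengths are in m, angles in rad, forces in N, time in s.
With the tool pointing down it reaches from about 0.4 to 0.875 m from the base axis. Payload 19.3 kg.
Tool frame: the origin (TCP) lies between the finger pads; the fingertips stand 25 mm ahead of it and the grasp point (between the pads) lies 6 mm ahead of it; z points along the fingers, y is the line along which they close (so a half turn about z gives the same grasp; the last joint's range is limited). The gripper opens to 85 mm and grips with 20 to 120 N. Pads are 22 mm wide; open, the fingers measure 114 mm over their backs; the gripper's body (76 mm by 85 mm) begins 54 mm behind the grasp point. The pads swing forward as they close: fully open they stand 13 mm farther back than shut.
Start: joints at [-0.07, 0.521, -0.036, 1.599, 0.021, 1.021, -0.113], TCP at [0.625, -0, 0.221] pointing down, gripper open.
Joint ranges: [-2.91, 2.91], [-0.3, 2.13], [-1.5, 1.42], [0.17, 2.43], [-1.26, 4.41], [0.16, 1.93], [-2.52, 2.52]. Speed limits (rad/s): [1.89, 1.89, 2.39, 2.39, 3.01, 3.01, 3.01].

### API

Orientations are given as a 3x3 rotation matrix whose columns are the frame's x, y, z axes.
In Python, from plant import manip, viewer gives the robot as it stands.
- The arm moves only by the shell command python3 -m pendant 'ROWS'. ROWS is JSON, a list of rows, each an object of numbers: "tx", "ty", "tz": the shift along the world's x, y, z in units of 0.2 m (1.0 is 0.2 m); "wx", "wy", "wz": the turn, a rotation vector about the world's x, y, z in units of pi/2 rad (1.0 is pi/2 rad); "hand": the closure, from 0 (fully open) to 1 (shut). In form: [{"tx": .., "ty": .., "tz": .., "wx": .., "wy": .., "wz": .., "hand": ..}, ...]. A call has 1 to 8 rows; each row is the pose to reach, as a shift and turn from the pose commanded when the call began; what a row does not reach only later rows make up. A row lasts 1/10 s, in which the tool goes at most 50 mm and 8.59 degrees, less where a joint would pass 70% of its speed; a pose out of reach is approached as far as the arm can. A call with a number of a shift or a turn outside -1 to 1 is refused whole. A call with a gripper value outside its range is refused whole. The fingers move at their own pace and stop on an object; the grip force is fixed at half the most. Time passes only in rows, so rows that repeat a pose let the fingers close. It gives the time, the measured TCP pose, the force, the opening and the grip force at its end, in the units of the state.
- manip.get_obs(): the state, without advancing time (a new reading comes with each control period).
- viewer.camera(name): name is "scene" or "side" or "wrist"; returns the picture (420x560x3 uint8, red, green, blue); there is no depth.
- viewer.get_calibration(name): a dict with "camera_matrix" (3x3 intrinsics, pixels), "R" (3x3) and "t" (3): a world point X has camera coordinates R X + t. Camera axes: x right, y down, z forward; pixel columns grow to the right and rows downward; lengths in m; the calibration is good to about 2 mm. A picture is of the moment at which its call begins: read the wrist's pose just before it. get_calibration takes no time and is no camera call; for the wrist camera it gives the pose at the moment of the call.
- manip.sign_off(): hands the job in; it is judged then, once.
The state is a dict: "t": time; "joint_positions": joint angles; "qvel": joint speeds; "tau": joint torques, N m; "position": TCP position; "orientation": TCP orientation; "contact_force": force on the tool from outside, world axes, zero at the start; "moment": the same for the moment, N m; "opening": finger opening in m; "grasp_force": force on a finger pad.
Only numpy, scipy, OpenCV 4.12 (cv2) and the standard library are available. Lean on these libraries where they do the work, as an engineer would, in place of code of your own. Each camera call takes 0.05 s, during which the arm holds its last target. There are 200 camera calls.

## Working session

There is one attempt and no reset: what is moved stays moved. The work goes in short steps, Python scripts to look and compute and a shell command to move; the robot and the scene stay as the last step left them, time stands still between calls to the robot, and variables do not carry over. Pictures are saved under pics/ and viewed, at most 10 in all, crops included, and the job is handed in when it is done.

```bash
mkdir -p pics; ls; cat > h.py <<'E'
import numpy as np, cv2
from plant import manip, viewer
def shot(n,f):
    c=viewer.get_calibration(n); im=viewer.camera(n)
    cv2.imwrite(f'pics/{f}.png',im[:,:,::-1]); np.savez(f'pics/{f}.npz',K=c['camera_matrix'],R=c['R'],t=c['t']); return im
def cal(f):
    d=np.load(f'pics/{f}.npz'); return d['K'],d['R'],d['t']
def ray(f,p):
    K,R,t=cal(f); o=-R.T@t; d=R.T@np.linalg.solve(K,[p[0],p[1],1.]); return o,d/np.linalg.norm(d)
def onz(f,p,z):
    o,d=ray(f,p); return o+d*(z-o[2])/d[2]
def tri(*fp):
    A=np.zeros((3,3));b=np.zeros(3)
    for f,p in fp:
        o,d=ray(f,p);M=np.eye(3)-np.outer(d,d);A+=M;b+=M@o
    X=np.linalg.solve(A,b)
    return X,[round(float(np.linalg.norm((np.eye(3)-np.outer(d,d))@(X-o)))*1000,1) for o,d in (ray(f,p) for f,p in fp)]
def proj(f,X):
    K,R,t=cal(f); v=K@(R@np.asarray(X)+t); return v[:2]/v[2]
E
python3 - <<'E'
from h import *
a=shot('scene','s0');b=shot('side','d0');w=shot('wrist','w0')
for f in('s0','d0','w0'):
    K,R,t=cal(f);print(f,(-R.T@t).round(3),R[2].round(2),K[0,0])
o=manip.get_obs();print(o['t'],o['position'],o['orientation'])
E
```

```text
pics
s0 [-0.598  0.338  0.887] [ 0.79 -0.24 -0.57] 546.5578266460446
d0 [0.524 1.128 0.727] [-0.04 -0.86 -0.5 ] 515.2903483081631
w0 [0.624 0.074 0.374] [-0.   -0.29 -0.96] 355.52400418619
0.15 [ 6.24760239e-01 -3.50672638e-05  2.20770862e-01] [[ 2.02118967e-05  9.99999656e-01 -8.29303010e-04]
 [ 9.99999999e-01 -2.02515660e-05 -4.78261508e-05]
 [-4.78429291e-05 -8.29302042e-04 -9.99999655e-01]]
```

View pics/s0.png

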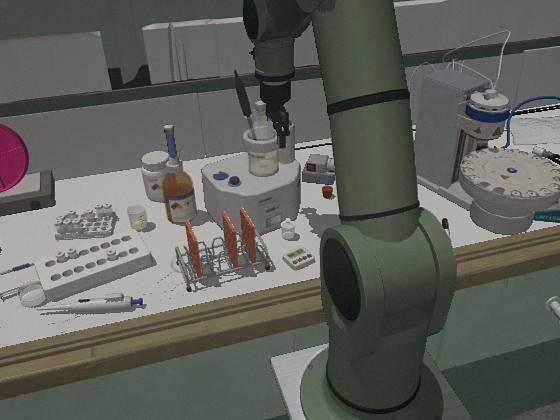

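View pics/d0.png

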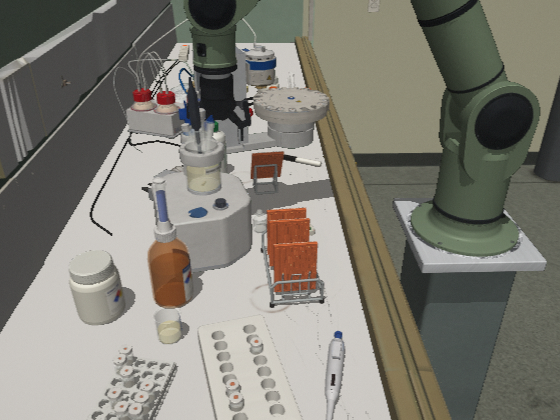

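View pics/w0.png

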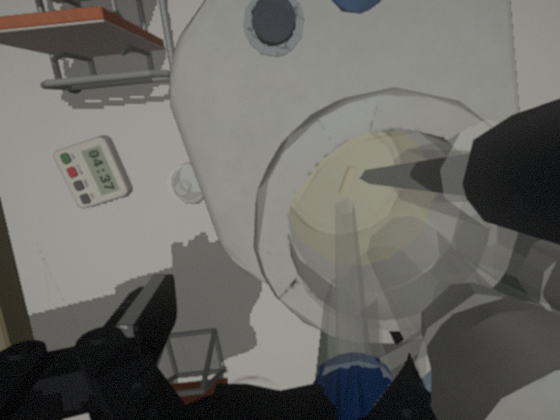

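The scene view shows the rack at about (222,265), with tiles at columns 193, 230 and 248. The arm hides the easel there. In the side view the loose tile is at (266,163) and the rack at (292,260). In the wrist view the easel is at the bottom, around (200,360). A pot stands beside the gripper.

```bash
python3 - <<'E'
from h import *
s=cv2.imread('pics/s0.png');d=cv2.imread('pics/d0.png')
r=lambda im,x,y,w,h,k:cv2.resize(im[y:y+h,x:x+w],None,fx=k,fy=k,interpolation=cv2.INTER_CUBIC)
A=r(s,170,200,110,100,4)   # 440x400
B=r(d,240,140,60,60,6)     # 360x360
C=np.zeros((400,800,3),np.uint8);C[:400,:440]=A;C[:360,440:]=B
cv2.imwrite('pics/c1.png',C)
for p in[(252,152),(281,152)]:print(onz('d0',p,.13))
for p in[(253,192),(276,190)]:print(onz('d0',p,0))
# red regions in each
for f in('s0','d0'):
    im=cv2.imread(f'pics/{f}.png');hsv=cv2.cvtColor(im,cv2.COLOR_BGR2HSV)
    m=cv2.inRange(hsv,(3,150,90),(14,255,255))
    n,l,st,c=cv2.connectedComponentsWithStats(m)
    for i in range(1,n):
        if st[i,4]>60:
            cs=max(cv2.findContours((l==i).astype(np.uint8),0,1)[0],key=cv2.contourArea)
            print(f,st[i],cv2.approxPolyDP(cs,3,True)[:,0].tolist())
E
```

```text
[ 0.55298784 -0.19816455  0.13      ]
[ 0.47171119 -0.19592043  0.13      ]
[ 0.5532339  -0.20225342  0.        ]
[ 0.48536564 -0.21255961  0.        ]
d0 [252 152  31  25 362] [[282, 152], [253, 154], [252, 166], [277, 163], [279, 176]]
d0 [257 167  17  11 152] [[257, 168], [258, 177], [272, 176], [273, 167]]
d0 [ 267  208   50   74 2829] [[304, 208], [267, 210], [268, 253], [275, 281], [280, 280], [282, 272], [284, 279], [298, 272], [306, 278], [309, 270], [311, 277], [315, 277], [316, 242], [306, 241], [308, 219], [293, 218], [304, 217]]
d0 [ 151  249   37   57 1499] [[177, 249], [157, 256], [151, 264], [153, 275], [159, 277], [159, 285], [155, 284], [156, 299], [165, 305], [184, 301], [181, 269], [187, 259]]
```

View pics/c1.png

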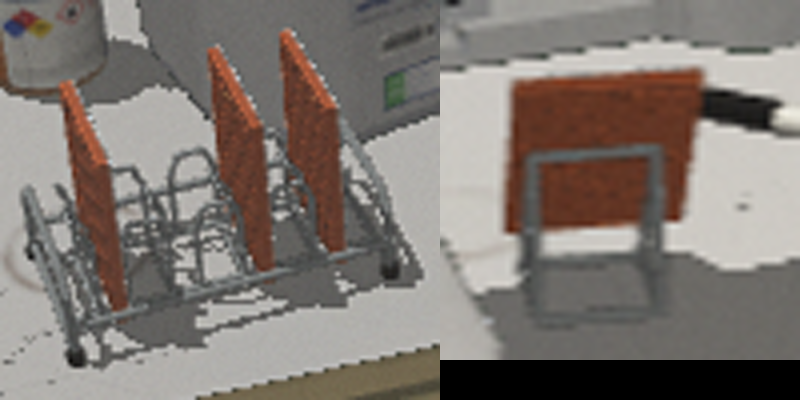

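The crop shows the empty slot second from the left (+y end) in the scene view. The side view shows the easel's back frame with the tile's ribbed back above it, so its low side faces away (-y). Next I'll get rough rack corners and aim the wrist camera.

```bash
python3 - <<'E'
from h import *
u=lambda x,y:(170+x/4,200+y/4)
for n,p,z in[('footL',u(76,357),.005),('footR',u(390,272),.005),('t1n',u(103,160),.1325),('t1f',u(66,84),.1325),('t2n',u(262,125),.1325),('t2f',u(213,49),.1325),('t3n',u(338,102),.1325),('t3f',u(287,31),.1325)]:print(n,onz('s0',p,z).round(4))
o=manip.get_obs()
K,R,t=cal('w0');c=-R.T@t;print('cam in tool',o['orientation'].T@(c-o['position']),o['orientation'].T@R.T)
E
```

```text
footL [0.4002 0.2883 0.005 ]
footR [0.4167 0.0902 0.005 ]
t1n [0.4163 0.2554 0.1325]
t1f [0.4983 0.2642 0.1325]
t2n [0.4205 0.1616 0.1325]
t2f [0.5068 0.1728 0.1325]
t3n [0.4287 0.1139 0.1325]
t3f [0.5116 0.1252 0.1325]
cam in tool [ 0.07393108 -0.00058518 -0.15317541] [[-1.09127424e-03 -9.55945438e-01 -2.93542379e-01]
 [ 9.99999342e-01 -1.14743723e-03  1.91245427e-05]
 [-3.55103474e-04 -2.93542165e-01  9.55946061e-01]]
```

```bash
python3 -m pendant '[{"tz":0.25},{"tz":0.5},{"tz":0.75,"tx":-0.2},{"tz":0.75,"tx":-0.4,"ty":0.2},{"tz":0.75,"tx":-0.5,"ty":0.4},{"tz":0.75,"tx":-0.5,"ty":0.5},{"tz":0.75,"tx":-0.5,"ty":0.5}]'; python3 - <<'E'
from h import *
w=shot('wrist','w1')
E
```

```text
validation failed for argument at $[0]...
```

View pics/w1.png

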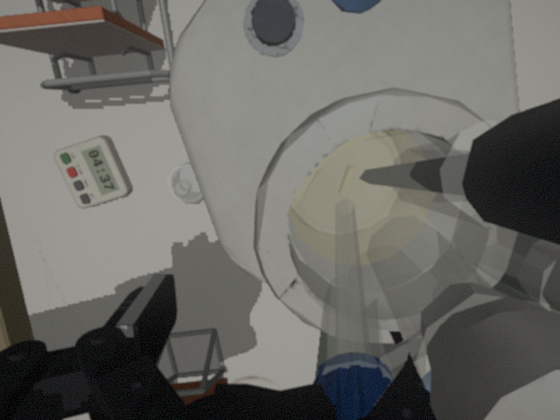

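```bash
python3 -m pendant '[{"tx":0,"ty":0,"tz":0.25,"wx":0,"wy":0,"wz":0,"hand":0},{"tx":0,"ty":0,"tz":0.5,"wx":0,"wy":0,"wz":0,"hand":0},{"tx":-0.2,"ty":0.2,"tz":0.7,"wx":0,"wy":0,"wz":0,"hand":0},{"tx":-0.4,"ty":0.4,"tz":0.7,"wx":0,"wy":0,"wz":0,"hand":0},{"tx":-0.6,"ty":0.6,"tz":0.7,"wx":0,"wy":0,"wz":0,"hand":0},{"tx":-0.8,"ty":0.8,"tz":0.7,"wx":0,"wy":0,"wz":0,"hand":0},{"tx":-0.8,"ty":1,"tz":0.7,"wx":0,"wy":0,"wz":0,"hand":0},{"tx":-0.8,"ty":1,"tz":0.7,"wx":0,"wy":0,"wz":0,"hand":0}]'; python3 - <<'E'
from h import *
w=shot('wrist','w2')
E
```

```text
t: 1.0
position: [0.4626, 0.2038, 0.3617]
orientation: [[-0.004, 1.0, 0.0], [1.0, 0.004, 0.001], [0.001, 0.0, -1.0]]
contact_force: [1.1, -0.5, -0.3]
opening: 0.0852
grasp_force: 0.0
```

View pics/w2.png

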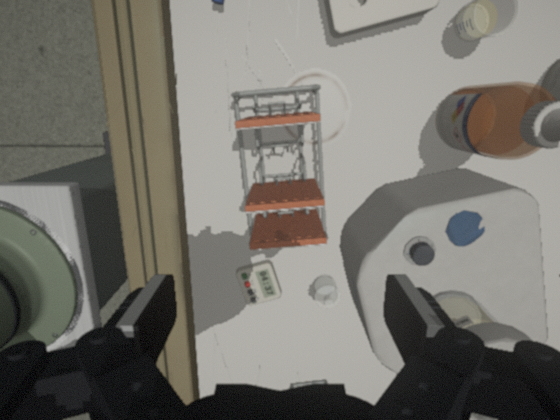

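The wrist view shows the rack at (283,165), tiles at rows 118, 190 and 240 and the empty slot at about row 152. Its wood-side rail is at column 245, and the easel's hooks are at (308,382).

```bash
python3 -m pendant '[{"tx":0.05,"ty":-0.25,"tz":0,"wx":0,"wy":0,"wz":0,"hand":0},{"tx":0.1,"ty":-0.5,"tz":0,"wx":0,"wy":0,"wz":0,"hand":0},{"tx":0.15,"ty":-0.6,"tz":0,"wx":0,"wy":0,"wz":0,"hand":0},{"tx":0.15,"ty":-0.6,"tz":0,"wx":0,"wy":0,"wz":0,"hand":0}]'; python3 -c "
from h import *
shot('wrist','w3')"
python3 -m pendant '[{"tx":0.05,"ty":-0.25,"tz":0,"wx":0,"wy":0,"wz":0,"hand":0},{"tx":0.1,"ty":-0.5,"tz":0,"wx":0,"wy":0,"wz":0,"hand":0},{"tx":0.1,"ty":-0.5,"tz":0,"wx":0,"wy":0,"wz":0,"hand":0},{"tx":0.1,"ty":-0.5,"tz":0,"wx":0,"wy":0,"wz":0,"hand":0}]'; python3 - <<'E'
from h import *
shot('wrist','w4')
shot('scene','s4')
a=[cv2.imread(f'pics/{f}.png') for f in('w3','w4')]
r=lambda im,x,y,w,h,k:cv2.resize(im[y:y+h,x:x+w],None,fx=k,fy=k,interpolation=cv2.INTER_CUBIC)
print(proj('w3',[.46,.19,.07]),proj('w3',[.51,-.2,.13]),proj('w4',[.51,-.2,.13]),proj('s4',[.51,-.2,.13]))
def rc(f,X,w,h,k):
    im=cv2.imread(f'pics/{f}.png');x,y=np.clip(proj(f,X)-[w/2,h/2],0,[560-w,420-h]).astype(int);print(f,x,y);return r(im,x,y,w,h,k)
C=np.hstack([rc('w3',[.46,.19,.07],133,200,3),rc('w4',[.51,-.23,.08],133,200,3)])
cv2.imwrite('pics/c2.png',C)
E
```

```text
t: 1.45
position: [0.4959, 0.0761, 0.3611]
orientation: [[0.005, 1.0, 0.0], [1.0, -0.005, -0.001], [-0.001, 0.0, -1.0]]
contact_force: [-0.7, 0.2, 0.3]
opening: 0.0853
grasp_force: 0.0
t: 1.9
position: [0.5149, -0.0201, 0.361]
orientation: [[0.001, 1.0, -0.0], [1.0, -0.001, 0.0], [0.0, -0.0, -1.0]]
contact_force: [0.0, 1.1, -0.7]
opening: 0.0856
grasp_force: 0.0
[248.36008279  66.33467273] [291.90412505 378.88650343] [276.37045466 316.1059884 ] [363.06417618 186.82217467]
w3 181 0
w4 210 214
```

View pics/c2.png

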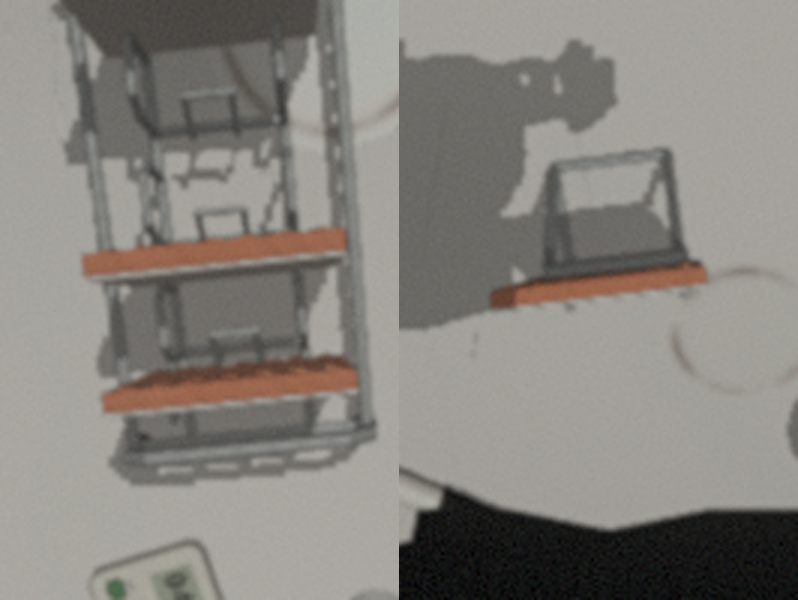

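The left crop shows the rack with each hairpin on the world +y side of its tile, so rack +y is roughly world +y. The empty slot lies between the dark top tile and the tile at crop row 250. The right crop shows the loose tile's upper edge as a band from (490,295) to (705,270), with the easel feet behind it.

```bash
python3 - <<'E'
from h import *
for f in('w2','w3','w4','s4','s0'):
    im=cv2.imread(f'pics/{f}.png');hsv=cv2.cvtColor(im,cv2.COLOR_BGR2HSV)
    m=cv2.inRange(hsv,(2,110,50),(16,255,255))
    n,l,st,c=cv2.connectedComponentsWithStats(m)
    for i in range(1,n):
        if st[i,4]>80:
            cs=max(cv2.findContours((l==i).astype(np.uint8),0,1)[0],key=cv2.contourArea)
            print(f,st[i],cv2.approxPolyDP(cs,2,True)[:,0].tolist())
for nm,A,B in[('TL',(252,153.8),(210+(491-399)/3,214+291/3)),('TR',(283.8,151.7),(210+(700-399)/3,214+264/3))]:
    print(nm,tri(('d0',A),('w4',B)))
E
```

```text
w2 [ 468   94   66   52 1728] [[483, 94], [475, 103], [468, 120], [468, 133], [472, 143], [478, 145], [486, 138], [489, 143], [493, 143], [502, 137], [507, 140], [505, 144], [502, 143], [506, 145], [507, 131], [500, 130], [509, 128], [511, 122], [514, 126], [510, 130], [515, 131], [507, 133], [511, 136], [509, 134], [515, 131], [517, 133], [513, 137], [519, 137], [515, 135], [518, 134], [518, 118], [533, 103], [528, 95], [524, 100], [520, 98], [524, 96], [519, 94], [513, 98], [516, 102], [509, 104], [509, 101], [503, 101], [508, 98], [504, 98], [503, 101], [501, 97], [502, 102], [497, 110], [491, 98]]
w2 [236 113  83  14 592] [[318, 115], [311, 113], [269, 116], [238, 121], [236, 125], [318, 119]]
w2 [ 246  181   78   30 1105] [[323, 200], [318, 197], [318, 191], [316, 193], [319, 194], [312, 199], [310, 195], [313, 194], [307, 185], [301, 186], [306, 186], [303, 192], [303, 188], [301, 191], [298, 184], [293, 181], [290, 190], [287, 183], [280, 183], [278, 190], [271, 184], [269, 187], [273, 189], [268, 191], [271, 192], [268, 195], [266, 191], [265, 196], [267, 195], [268, 199], [2
[... 1793 characters left out ...]
 250], [199, 277], [201, 275], [196, 240]]
s0 [163 173  29  32 483] [[180, 173], [167, 173], [163, 180], [167, 186], [164, 190], [166, 204], [168, 194], [181, 195], [191, 190], [186, 181], [181, 182], [183, 176], [180, 178]]
s0 [322 186  10  12  91] [[324, 186], [323, 195], [329, 197], [331, 187]]
s0 [240 208  16  55 466] [[240, 208], [242, 238], [249, 248], [250, 259], [254, 262], [253, 226]]
s0 [222 212  16  56 436] [[222, 212], [225, 244], [236, 267], [235, 233]]
s0 [185 220  17  58 363] [[187, 220], [185, 224], [189, 251], [198, 277], [201, 275], [196, 240]]
TL (array([ 0.51075053, -0.17186634,  0.14682582]), [42.8, 42.8])
TR (array([ 0.50712052, -0.15296708,  0.15944633]), [42.0, 42.0])
```

```bash
python3 - <<'E'
from h import *
X={}
print('loose +x',tri(('d0',(252,153.8)),('w4',(310,302.5)),('w3',(324,368))),'\nloose -x',tri(('d0',(283.8,151.7)),('w4',(241,311)),('w3',(259,377))))
for f,(a,b) in {'w3':((259,377.5),(324,371)),'w4':((241,314),(311.5,306.5))}.items(): # lower rim of edge
    print('lower rim',f,onz(f,a,.125).round(4),onz(f,b,.125).round(4),onz(f,a,.13).round(4),onz(f,b,.13).round(4))
for n,L in {'t1':[('w2',(236,125),(318.5,119.5))],'t2':[('w2',(246,210),(323,204)),('w3',(209.5,90.5),(295,82)),('w4',(192,36),(281.5,27))],'t3':[('w2',(250.5,247.5),(325,242)),('w3',(216,135.5),(299,129))]}.items():
    for f,a,b in L:
        p,q=onz(f,a,.1325),onz(f,b,.1325);d=q-p;print(n,f,p.round(4),q.round(4),'mid',((p+q)/2).round(4),'yaw',np.degrees(np.arctan2(d[1],d[0])).round(2),'len',np.linalg.norm(d).round(4))
# height checks
print(tri(('w2',(246,208)),('s4',(235,233)),('w3',(209.5,88)))); print(tri(('w2',(323,201)),('s4',(222,212)),('w3',(295,79))))
print(tri(('w2',(236.5,123)),('s4',(196,240)))); print(tri(('w2',(318.5,117)),('s4',(187,220))))
E
```

```text
loose +x (array([ 0.55176164, -0.17968253,  0.13290003]), [1.0, 0.8, 0.6]) 
loose -x (array([ 0.46580633, -0.19217982,  0.13281936]), [1.8, 1.4, 1.8])
lower rim w3 [ 0.4661 -0.202   0.125 ] [ 0.5528 -0.192   0.125 ] [ 0.4665 -0.1974  0.13  ] [ 0.5521 -0.1876  0.13  ]
lower rim w4 [ 0.4655 -0.2002  0.125 ] [ 0.5538 -0.1896  0.125 ] [ 0.4662 -0.1969  0.13  ] [ 0.5533 -0.1865  0.13  ]
t1 w2 [0.4164 0.2553 0.1325] [0.5026 0.2612 0.1325] mid [0.4595 0.2583 0.1325] yaw 3.89 len 0.0864
t2 w2 [0.4246 0.1624 0.1325] [0.5109 0.1697 0.1325] mid [0.4678 0.166  0.1325] yaw 4.81 len 0.0866
t2 w3 [0.4248 0.1618 0.1325] [0.5117 0.1694 0.1325] mid [0.4682 0.1656 0.1325] yaw 4.98 len 0.0872
t2 w4 [0.4293 0.1159 0.1325] [0.5166 0.1237 0.1325] mid [0.4729 0.1198 0.1325] yaw 5.06 len 0.0876
t3 w2 [0.4288 0.117  0.1325] [0.515  0.1241 0.1325] mid [0.4719 0.1205 0.1325] yaw 4.71 len 0.0865
t3 w3 [0.4287 0.1169 0.1325] [0.5162 0.123  0.1325] mid [0.4724 0.1199 0.1325] yaw 4.01 len 0.0876
(array([0.42374233, 0.16330055, 0.12571013]), [0.6, 0.7, 1.2])
(array([0.51144775, 0.17337886, 0.13066653]), [0.9, 1.7, 1.1])
(array([0.41688678, 0.25604268, 0.13186986]), [1.3, 1.3])
(array([0.50255101, 0.26303254, 0.1321533 ]), [0.7, 0.7])
```

```bash
python3 - <<'E'
from h import *
from scipy.spatial.transform import Rotation as Ro
o=manip.get_obs();print(o['position'],o['joint_positions'].round(2) if hasattr(o['joint_positions'],'round') else o['joint_positions'])
a=np.radians(7);h=np.array([np.sin(a),-np.cos(a),0])
x=.5*h-[0,0,.866];n=.866*h+[0,0,.5];z=x;y=-n;Rt=np.c_[np.cross(y,z),y,z];print(Rt.round(3))
rv=Ro.from_matrix(Rt@np.array(o['orientation']).T).as_rotvec()/(np.pi/2);print(rv)
C=np.array([.509,-.187,.129])
for s in(.14,.06):print(s,(C-s*x).round(3),((C-s*x-o['position'])/.2).round(3))
E
```

```text
[ 0.51486365 -0.0184872   0.36107212] [-0.08  0.22 -0.    1.69 -0.    1.24 -0.08]
[[-0.993 -0.106  0.061]
 [-0.122  0.86  -0.496]
 [ 0.    -0.5   -0.866]]
[-0.28172196  0.24827406  1.04951432]
0.14 [ 0.5   -0.118  0.25 ] [-0.072 -0.495 -0.554]
0.06 [ 0.505 -0.157  0.181] [-0.048 -0.694 -0.901]
```

```bash
python3 -m pendant '[{"tx":-0.05,"ty":-0.2,"tz":-0.1,"wx":-0.024,"wy":0.021,"wz":0.09,"hand":0.2},{"tx":-0.05,"ty":-0.4,"tz":-0.2,"wx":-0.048,"wy":0.042,"wz":0.18,"hand":0.3},{"tx":-0.072,"ty":-0.495,"tz":-0.3,"wx":-0.072,"wy":0.063,"wz":0.27,"hand":0.3},{"tx":-0.072,"ty":-0.495,"tz":-0.3,"wx":-0.1,"wy":0.084,"wz":0.36,"hand":0.3},{"tx":-0.072,"ty":-0.495,"tz":-0.3,"wx":-0.12,"wy":0.105,"wz":0.45,"hand":0.3},{"tx":-0.072,"ty":-0.495,"tz":-0.3,"wx":-0.144,"wy":0.127,"wz":0.54,"hand":0.3},{"tx":-0.072,"ty":-0.495,"tz":-0.3,"wx":-0.17,"wy":0.148,"wz":0.63,"hand":0.3},{"tx":-0.072,"ty":-0.495,"tz":-0.3,"wx":-0.19,"wy":0.169,"wz":0.715,"hand":0.3}]'
cat >> h.py <<'E'
from scipy.spatial.transform import Rotation as Ro
def Rtile(a,tilt=30):  # tool orientation: yaw a deg, tilt from vertical
    a=np.radians(a);s,c=np.sin(np.radians(tilt)),np.cos(np.radians(tilt));h=np.array([np.sin(a),-np.cos(a),0])
    z=s*h-[0,0,c];y=-(c*h+[0,0,s]);return np.c_[np.cross(y,z),y,z]
def go(P,Rt,o=None):
    o=o or manip.get_obs();print('t',o['t'],'F',np.round(o['contact_force'],1),'open',o['opening'])
    print('shift',((np.array(P)-o['position'])/.2).round(3),'turn',(Ro.from_matrix(Rt@np.array(o['orientation']).T).as_rotvec()/(np.pi/2)).round(3))
E
python3 - <<'E'
from h import *
R=Rtile(7);C=np.array([.509,-.187,.129]);go(C-.10*R[:,2],R);print(manip.get_obs()['joint_positions'])
E
```

```text
t: 2.8
position: [0.501, -0.117, 0.3011]
orientation: [[-0.914, 0.401, -0.056], [0.393, 0.843, -0.366], [-0.1, -0.357, -0.929]]
contact_force: [0.8, -0.7, 0.5]
opening: 0.0599
grasp_force: 0.0
t 2.8 F [ 0.8 -0.7  0.5] open 0.05990129993628347
shift [ 0.01  -0.102 -0.428] turn [-0.091  0.078  0.33 ]
[-0.04599032  0.29578696 -0.10235078  1.80208376  0.42322554  1.19507708
  0.81363927]
```

```bash
python3 -m pendant '[{"tx":0,"ty":-0.02,"tz":-0.1,"wx":-0.023,"wy":0.02,"wz":0.083,"hand":0.4},{"tx":0,"ty":-0.05,"tz":-0.2,"wx":-0.046,"wy":0.04,"wz":0.166,"hand":0.4},{"tx":0.01,"ty":-0.08,"tz":-0.3,"wx":-0.07,"wy":0.06,"wz":0.25,"hand":0.4},{"tx":0.01,"ty":-0.102,"tz":-0.428,"wx":-0.091,"wy":0.078,"wz":0.33,"hand":0.4},{"tx":0.01,"ty":-0.102,"tz":-0.428,"wx":-0.091,"wy":0.078,"wz":0.33,"hand":0.4},{"tx":0.01,"ty":-0.102,"tz":-0.428,"wx":-0.091,"wy":0.078,"wz":0.33,"hand":0.4}]'
python3 - <<'E'
from h import *
shot('wrist','w5');o=manip.get_obs();P=np.array(o['position']);R=np.array(o['orientation'])
C=np.array([.509,-.187,.129]);Rt=Rtile(7)
im=cv2.imread('pics/w5.png')
for s in(-.045,.045):
    for t in(-.005,.005): print(proj('w5',C+s*Rt[:,0]+t*Rt[:,1]).round(1))
hsv=cv2.cvtColor(im,cv2.COLOR_BGR2HSV);m=cv2.inRange(hsv,(2,110,40),(16,255,255))
n,l,st,c=cv2.connectedComponentsWithStats(m)
for i in range(1,n):
    if st[i,4]>80:
        cs=max(cv2.findContours((l==i).astype(np.uint8),0,1)[0],key=cv2.contourArea);print(st[i],cv2.approxPolyDP(cs,2,True)[:,0].tolist())
E
```

```text
t: 3.4
position: [0.5029, -0.1383, 0.2162]
orientation: [[-0.994, -0.095, 0.058], [-0.111, 0.861, -0.496], [-0.003, -0.499, -0.866]]
contact_force: [0.8, -0.1, -0.4]
opening: 0.0513
grasp_force: 0.0
[276.7 264.9]
[289.5 264.8]
[274.8 148.4]
[288.9 148.3]
[273 150  11 114 841] [[274, 150], [274, 165], [280, 166], [277, 168], [278, 171], [273, 171], [274, 183], [278, 184], [274, 185], [276, 263], [282, 263], [283, 195], [280, 184], [277, 183], [281, 182], [281, 155], [278, 154], [281, 152], [278, 150], [277, 155]]
[312 326  26  26 474] [[312, 332], [315, 344], [326, 351], [333, 349], [337, 339], [334, 332], [321, 326]]
```

View pics/w5.png

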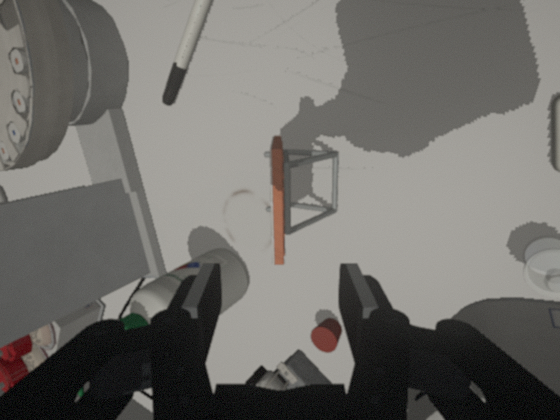

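The wrist view shows the loose tile's top edge centred between the fingers. Its brown band spans columns 274–283 and rows 150–264, with the easel frame to its right. It sits about 3 mm to the glaze side of the tool axis, and the yaw is right.

```bash
python3 - <<'E'
from h import *
o=manip.get_obs();P=np.array(o['position']);R=np.array(o['orientation']);Rt=Rtile(7)
C=np.array([.509,-.187,.129])-.0045*Rt[:,1];print(C,R.T@(C-P))
K,Rc,t=cal('w5');print(K[0,2])
go(C+.012*Rt[:,2],Rt)
E
```

```text
[ 0.50947494 -0.19086807  0.13125   ] [ 2.99648704e-05 -2.95116321e-03  1.00338489e-01]
279.6157785122197
t 3.45 F [0.2 0.2 0. ] open 0.05098222867458123
shift [ 0.034 -0.291 -0.479] turn [-0.001  0.003  0.007]
```

Both estimates agree. I'll move in, close and check.

```bash
python3 -m pendant '[{"tx":0.01,"ty":-0.06,"tz":-0.08,"wx":0,"wy":0,"wz":0,"hand":0.4},{"tx":0.016,"ty":-0.12,"tz":-0.18,"wx":0,"wy":0,"wz":0,"hand":0.4},{"tx":0.022,"ty":-0.18,"tz":-0.29,"wx":0,"wy":0,"wz":0,"hand":0.4},{"tx":0.028,"ty":-0.24,"tz":-0.39,"wx":0,"wy":0,"wz":0,"hand":0.4},{"tx":0.034,"ty":-0.291,"tz":-0.479,"wx":0,"wy":0,"wz":0,"hand":0.4},{"tx":0.034,"ty":-0.291,"tz":-0.479,"wx":0,"wy":0,"wz":0,"hand":0.4},{"tx":0.034,"ty":-0.291,"tz":-0.479,"wx":0,"wy":0,"wz":0,"hand":0.4}]'
python3 -m pendant '[{"tx":0,"ty":0,"tz":0,"wx":0,"wy":0,"wz":0,"hand":0.6},{"tx":0,"ty":0,"tz":0,"wx":0,"wy":0,"wz":0,"hand":0.75},{"tx":0,"ty":0,"tz":0,"wx":0,"wy":0,"wz":0,"hand":1},{"tx":0,"ty":0,"tz":0,"wx":0,"wy":0,"wz":0,"hand":1},{"tx":0,"ty":0,"tz":0,"wx":0,"wy":0,"wz":0,"hand":1},{"tx":0,"ty":0,"tz":0,"wx":0,"wy":0,"wz":0,"hand":1}]'
```

```text
t: 4.15
position: [0.5102, -0.1973, 0.1209]
orientation: [[-0.994, -0.095, 0.059], [-0.111, 0.861, -0.497], [-0.004, -0.5, -0.866]]
contact_force: [-0.2, 0.2, -0.4]
opening: 0.0508
grasp_force: 0.0
t: 4.75
position: [0.51, -0.197, 0.1204]
orientation: [[-0.994, -0.097, 0.059], [-0.114, 0.861, -0.496], [-0.003, -0.5, -0.866]]
contact_force: [-1.4, 4.4, 7.9]
opening: 0.0066
grasp_force: 59.0
```

Grip force is 59 N on something. I'll lift straight up the slope.

```bash
python3 -m pendant '[{"tx":-0.006,"ty":0.05,"tz":0.087,"wx":0,"wy":0,"wz":0,"hand":1},{"tx":-0.015,"ty":0.12,"tz":0.21,"wx":0,"wy":0,"wz":0,"hand":1},{"tx":-0.024,"ty":0.2,"tz":0.35,"wx":0,"wy":0,"wz":0,"hand":1},{"tx":-0.036,"ty":0.3,"tz":0.52,"wx":0,"wy":0,"wz":0,"hand":1},{"tx":-0.036,"ty":0.3,"tz":0.72,"wx":0,"wy":0,"wz":0,"hand":1},{"tx":-0.036,"ty":0.3,"tz":0.85,"wx":0,"wy":0,"wz":0,"hand":1},{"tx":-0.036,"ty":0.3,"tz":0.85,"wx":0,"wy":0,"wz":0,"hand":1}]'
python3 - <<'E'
from h import *
shot('wrist','w6');shot('side','d6');print(manip.get_obs()['joint_positions'])
R=Rtile(4.8,0);go([.4635,.2165,.30],R)
a=cv2.imread('pics/w6.png');d=cv2.imread('pics/d6.png');p=proj('d6',manip.get_obs()['position']).astype(int);print(p)
x,y=np.clip(p-[60,60],0,[440,300]);C=np.hstack([a[:,100:460],cv2.resize(d[y:y+120,x:x+120],(420,420))]);cv2.imwrite('pics/c3.png',C)
E
```

```text
t: 5.45
position: [0.5032, -0.1373, 0.2931]
orientation: [[-0.994, -0.094, 0.063], [-0.113, 0.861, -0.496], [-0.007, -0.5, -0.866]]
contact_force: [-0.5, -0.3, -3.5]
opening: 0.0063
grasp_force: 58.9
[-0.05917159  0.27165702 -0.15365895  1.92957096  0.64353408  1.09322462
  1.12746784]
t 5.55 F [-0.3 -0.6 -3.4] open 0.006515192464760585
shift [-0.193  1.77   0.051] turn [ 0.331  0.034 -0.018]
[270 104]
```

View pics/c3.png

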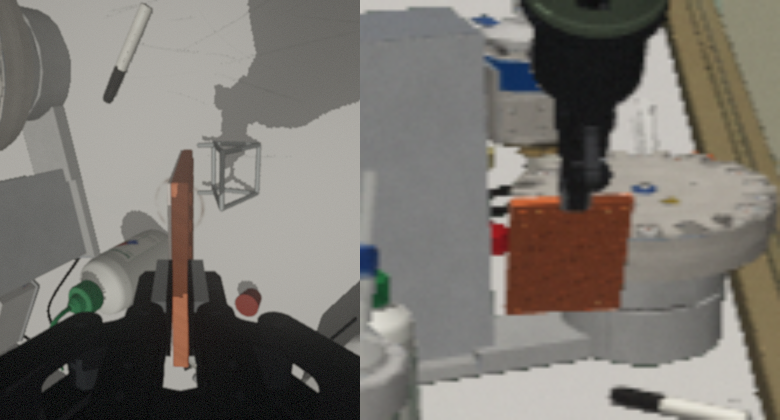

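The tile is in the grip and square: its edge runs at columns 272–294 of the wrist view, with the easel left empty at about (330,170). The side view shows it hanging centred below the fingers. Now I'll carry it over the rack and turn it upright.

```bash
python3 -m pendant '[{"tx":-0.02,"ty":0.1,"tz":0.1,"wx":0.06,"wy":0.005,"wz":-0.004,"hand":1},{"tx":-0.04,"ty":0.3,"tz":0.2,"wx":0.12,"wy":0.011,"wz":-0.007,"hand":1},{"tx":-0.08,"ty":0.5,"tz":0.25,"wx":0.18,"wy":0.017,"wz":-0.01,"hand":1},{"tx":-0.12,"ty":0.7,"tz":0.25,"wx":0.24,"wy":0.025,"wz":-0.013,"hand":1},{"tx":-0.16,"ty":0.88,"tz":0.25,"wx":0.3,"wy":0.03,"wz":-0.016,"hand":1},{"tx":-0.19,"ty":0.98,"tz":0.25,"wx":0.331,"wy":0.034,"wz":-0.018,"hand":1},{"tx":-0.19,"ty":0.98,"tz":0.25,"wx":0.331,"wy":0.034,"wz":-0.018,"hand":1}]'
python3 -m pendant '[{"tx":0,"ty":0.15,"tz":0,"wx":0,"wy":0,"wz":0,"hand":1},{"tx":0,"ty":0.35,"tz":0,"wx":0,"wy":0,"wz":0,"hand":1},{"tx":0,"ty":0.55,"tz":0,"wx":0,"wy":0,"wz":0,"hand":1},{"tx":0,"ty":0.7,"tz":0,"wx":0,"wy":0,"wz":0,"hand":1},{"tx":0,"ty":0.78,"tz":0,"wx":0,"wy":0,"wz":0,"hand":1},{"tx":0,"ty":0.78,"tz":0,"wx":0,"wy":0,"wz":0,"hand":1},{"tx":0,"ty":0.78,"tz":0,"wx":0,"wy":0,"wz":0,"hand":1}]'
python3 - <<'E'
from h import *
shot('wrist','w7');shot('scene','s7');shot('side','d7');R=Rtile(4.8,0);go([.4635,.2165,.27],R)
o=manip.get_obs();P=np.array(o['position']);T=np.array(o['orientation']);print(P)
for f in('w7','s7','d7'):
    print(f,'pred top/bot corners',[proj(f,P+T@np.array([sx,sy,z])).round(1).tolist() for z in(-.012,.108) for sx in(-.045,.045) for sy in(-.005,.005)])
    im=cv2.imread(f'pics/{f}.png');hsv=cv2.cvtColor(im,cv2.COLOR_BGR2HSV);m=cv2.inRange(hsv,(2,110,40),(16,255,255))
    n,l,st,c=cv2.connectedComponentsWithStats(m)
    for i in range(1,n):
        if st[i,4]>100:
            cs=max(cv2.findContours((l==i).astype(np.uint8),0,1)[0],key=cv2.contourArea);print(st[i],cv2.approxPolyDP(cs,3,True)[:,0].tolist()[:14])
a=cv2.imread('pics/w7.png')[:,120:440];s=cv2.imread('pics/s7.png')[160:300,150:270]
cv2.imwrite('pics/c4.png',np.hstack([cv2.resize(a,None,fx=1.3,fy=1.3),cv2.resize(s,(380,546),interpolation=2)]))
E
```

```text
t: 6.25
position: [0.4634, 0.0592, 0.3386]
orientation: [[-0.996, -0.084, -0.003], [-0.084, 0.996, -0.0], [0.003, 0.0, -1.0]]
contact_force: [0.5, -1.2, -2.1]
opening: 0.0067
grasp_force: 58.9
t: 6.95
position: [0.4644, 0.2133, 0.3388]
orientation: [[-0.997, -0.083, -0.001], [-0.083, 0.997, -0.003], [0.001, -0.003, -1.0]]
contact_force: [0.9, -1.2, -2.3]
opening: 0.006
grasp_force: 58.9
t 7.1 F [ 0.1 -0.7 -2.7] open 0.006382201794356366
shift [-0.005  0.017 -0.347] turn [ 0.001 -0.     0.001]
[0.46446822 0.21310992 0.33946223]
w7 pred top/bot corners [[270.7, 366.5], [291.7, 366.5], [269.1, 181.6], [293.9, 181.6], [274.5, 260.1], [287.0, 260.1], [274.0, 146.5], [287.7, 146.5]]
[233 133  17  87 748] [[238, 133], [233, 136], [236, 211], [240, 219], [249, 193], [248, 150], [244, 148], [248, 152], [246, 176], [241, 175]]
[ 187  134   30   87 1094] [[206, 134], [203, 144], [198, 145], [200, 153], [193, 150], [192, 144], [196, 143], [192, 142], [192, 135], [187, 136], [194, 220], [207, 205], [203, 210], [198, 204]]
[323 134   9  85 431] [[327, 134], [323, 218], [327, 218], [331, 143]]
[ 27
[... 717 characters left out ...]
56 419] [[222, 212], [225, 244], [236, 267], [235, 233]]
[185 220  17  58 363] [[187, 220], [189, 251], [199, 277], [196, 240]]
d7 pred top/bot corners [[269.6, 134.0], [270.1, 136.0], [316.1, 132.0], [317.1, 134.0], [270.0, 189.4], [270.5, 191.8], [313.9, 187.0], [314.8, 189.3]]
[ 270  133   47   59 2523] [[315, 133], [297, 138], [270, 135], [271, 191], [313, 189]]
[ 267  208   51   74 2997] [[304, 208], [267, 210], [267, 250], [270, 265], [274, 266], [274, 281], [281, 280], [283, 272], [284, 280], [290, 279], [292, 273], [307, 278], [309, 270], [310, 277]]
[ 149  239   40   67 2073] [[176, 239], [156, 242], [149, 254], [155, 299], [160, 305], [185, 302], [181, 269], [188, 259], [184, 246]]
```

View pics/c4.png

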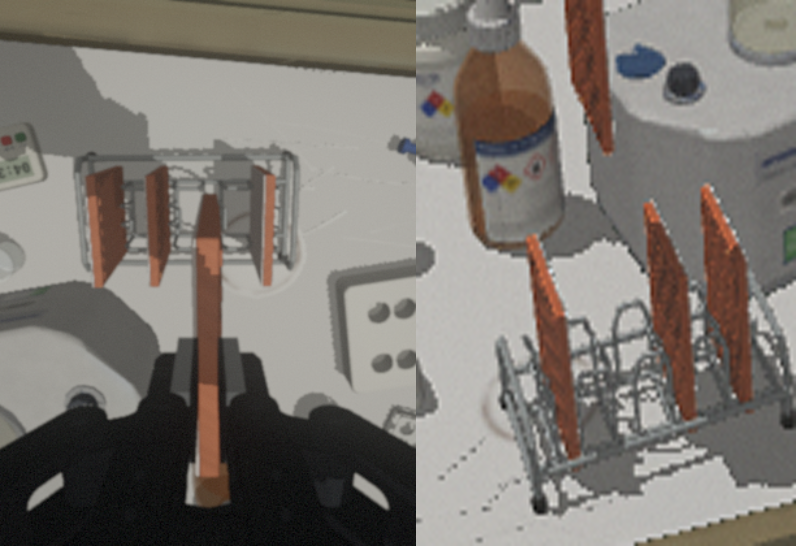

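The left half shows the held tile end-on at column ~281, above the empty slot. The rack tiles' top edges stand at columns ~197, 238 and 327. The right half shows the slot free below the held tile. I'll work out the slot from this view.

```bash
python3 - <<'E'
from h import *
im=cv2.imread('pics/w7.png');hsv=cv2.cvtColor(im,cv2.COLOR_BGR2HSV);m=cv2.inRange(hsv,(2,110,40),(16,255,255))
def fit(lo,hi,r0,r1):
    L=[]
    for r in range(r0,r1):
        c=np.flatnonzero(m[r,lo:hi])
        if len(c):L.append((lo+c[0]-.0,r))
    L=np.array(L);k=np.polyfit(L[:,1],L[:,0],1);res=L[:,0]-np.polyval(k,L[:,1]);g=abs(res)<1.5;k=np.polyfit(L[g,1],L[g,0],1)
    return k
res={}
for n,lo,hi in(('t1',318,335),('t2',229,252),('t3',184,220)):
    k=fit(lo,hi,155,212)
    for z in(.1325,):
        p,q=[onz('w7',(np.polyval(k,r),r),z) for r in(150,215)];d=q-p
        print(n,[round(np.polyval(k,r),1) for r in(150,215)],p.round(4),q.round(4),'yaw',np.degrees(np.arctan2(d[1],d[0])).round(2))
        res[n]=p,q
# row extents
for n,lo,hi in(('t1',318,335),('t2',229,252),('t3',184,220)):
    print(n,[ (r,(np.flatnonzero(m[r,lo:hi])+lo)[[0,-1]].tolist()) for r in range(132,222,6) if m[r,lo:hi].any()])
a=np.radians(4.8);ey=np.array([-np.sin(a),np.cos(a)]);ex=np.array([np.cos(a),np.sin(a)])
for n,(p,q) in res.items(): print(n,'y_r',(p[:2]@ey).round(4),(q[:2]@ey).round(4))
o=manip.get_obs();P=np.array(o['position']);print('tool y_r',P[:2]@ey,'x_r',P[:2]@ex)
for c in[(.4595,.2583),(.468,.1658),(.4723,.12)]:print('old',np.array(c)@ey,np.array(c)@ex)
# held tile left border
for r in(176,200,320,350):
    c=np.flatnonzero(m[r,262:300])+262;print('held',r,c[[0,-1]])
E
```

```text
t1 [np.float64(325.3), np.float64(323.4)] [0.4308 0.2549 0.1325] [0.499  0.2611 0.1325] yaw 5.2
t2 [np.float64(233.7), np.float64(236.8)] [0.4384 0.1632 0.1325] [0.5067 0.1695 0.1325] yaw 5.28
t3 [np.float64(188.1), np.float64(193.6)] [0.4422 0.1175 0.1325] [0.5105 0.1239 0.1325] yaw 5.31
t1 [(138, [326, 330]), (144, [326, 330]), (150, [325, 329]), (156, [325, 329]), (162, [325, 329]), (168, [325, 329]), (174, [324, 329]), (180, [324, 329]), (186, [324, 328]), (192, [324, 328]), (198, [324, 328]), (204, [324, 327]), (210, [323, 327]), (216, [323, 327])]
t2 [(132, [241, 241]), (138, [233, 238]), (144, [233, 240]), (150, [234, 248]), (156, [234, 247]), (162, [234, 248]), (168, [234, 248]), (174, [235, 248]), (180, [235, 249]), (186, [235, 248]), (192, [236, 249]), (198, [236, 247]), (204, [236, 243]), (210, [237, 243]), (216, [237, 242])]
t3 [(138, [187, 211]), (144, [188, 207]), (150, [189, 206]), (156, [189, 208]), (162, [189, 214]), (168, [190, 214]), (174, [190, 211]), (180, [191, 214]), (186, [191, 215]), (192, [192, 216]), (198, [192, 211]), (204, [193, 202]), (210, [193, 204]), (216, [194, 199])]
t1 y_r 0.218 0.2184
t2 y_r 0.126 0.1265
t3 y_r 0.0801 0.0807
tool y_r 0.17349681793855576 x_r 0.48067184795608425
old 0.21894413653294797 0.47950245575788436
old 0.12605728538404418 0.48023244455326597
old 0.08005809770408792 0.4806849186234188
held 176 [274 285]
held 200 [272 290]
held 320 [272 288]
held 350 [274 289]
```

```bash
python3 - <<'E'
from h import *
a=np.radians(4.8);ey=np.array([-np.sin(a),np.cos(a)]);ex=np.array([np.cos(a),np.sin(a)])
xy=.4803*ex+.177*ey;print(xy);go([*xy,.19],Rtile(5,0))
E
```

```text
[0.46380454 0.2165697 ]
t 7.1 F [ 0.1 -0.7 -2.7] open 0.006382201794356366
shift [-0.003  0.017 -0.747] turn [ 0.001 -0.     0.003]
```

```bash
python3 -m pendant '[{"tx":-0.003,"ty":0.017,"tz":-0.1,"wx":0,"wy":0,"wz":0.003,"hand":1},{"tx":-0.003,"ty":0.017,"tz":-0.3,"wx":0,"wy":0,"wz":0.003,"hand":1},{"tx":-0.003,"ty":0.017,"tz":-0.5,"wx":0,"wy":0,"wz":0.003,"hand":1},{"tx":-0.003,"ty":0.017,"tz":-0.65,"wx":0,"wy":0,"wz":0.003,"hand":1},{"tx":-0.003,"ty":0.017,"tz":-0.73,"wx":0,"wy":0,"wz":0.003,"hand":1},{"tx":-0.003,"ty":0.017,"tz":-0.75,"wx":0,"wy":0,"wz":0.003,"hand":1},{"tx":-0.003,"ty":0.017,"tz":-0.75,"wx":0,"wy":0,"wz":0.003,"hand":1}]'
python3 - <<'E'
from h import *
o=manip.get_obs();P=np.array(o['position']);T=np.array(o['orientation']);print(P,o['contact_force'])
for n,f in(('scene','s8'),('side','d8'),('wrist','w8')):
    shot(n,f);print(f,'pred',[proj(f,P+T@np.array([sx,sy,z])).round(1).tolist() for z in(-.012,.108) for sx in(-.045,.045) for sy in(-.005,.005)])
    im=cv2.imread(f'pics/{f}.png');hsv=cv2.cvtColor(im,cv2.COLOR_BGR2HSV);m=cv2.inRange(hsv,(2,110,40),(16,255,255))
    n_,l,st,c=cv2.connectedComponentsWithStats(m)
    for i in range(1,n_):
        if st[i,4]>200:
            cs=max(cv2.findContours((l==i).astype(np.uint8),0,1)[0],key=cv2.contourArea);print(st[i],cv2.approxPolyDP(cs,3,True)[:,0].tolist()[:10])
E
```

```text
t: 7.8
position: [0.4638, 0.2172, 0.1898]
orientation: [[-0.996, -0.088, -0.0], [-0.088, 0.996, -0.001], [0.001, -0.001, -1.0]]
contact_force: [-0.7, -0.2, -2.5]
opening: 0.0067
grasp_force: 58.9
[0.46375941 0.21723044 0.18984728] [-0.69370284 -0.19993357 -2.4841877 ]
s8 pred [[202.6, 190.8], [198.4, 191.7], [213.0, 210.5], [208.7, 211.5], [207.7, 231.7], [203.7, 232.7], [217.8, 252.5], [213.7, 253.6]]
[163 173  28  48 459] [[167, 173], [163, 185], [171, 220], [167, 196], [190, 191]]
[201 198  15  55 422] [[205, 198], [206, 203], [201, 203], [203, 229], [215, 252], [212, 215]]
[240 208  16  55 460] [[240, 208], [242, 239], [254, 262], [253, 227]]
[222 212  16  56 429] [[222, 212], [225, 244], [236, 267], [235, 233]]
[185 220  17  58 365] [[186, 220], [189, 250], [199, 277], [196, 240]]
d8 pred [[270.5, 203.2], [271.0, 205.7], [313.9, 200.6], [314.7, 203.0], [270.8, 251.4], [271.3, 254.1], [311.9, 248.5], [312.7, 251.1]]
[ 267  202   51   80 3389] [[313, 202], [300, 202], [297, 207], [271, 204], [267, 210], [267, 250], [270, 265], [274, 266], [274, 281], [281, 280]]
[ 149  239   40   67 2071] [[176, 239], [156, 242], [149, 254], [155, 299], [160, 305], [179, 305], [185, 300], [181, 269], [188, 259], [184, 246]]
w8 pred [[270.4, 363.0], [291.2, 362.9], [268.5, 179.6], [293.1, 179.5], [274.0, 258.2], [286.4, 258.1], [273.3, 145.1], [287.0, 145.1]]
[ 115  138   71  152 5844] [[176, 138], [115, 157], [134, 289], [143, 288], [178, 239], [178, 226], [185, 218], [174, 204], [180, 198], [180, 190]]
[ 192  139   41  150 3841] [[224, 139], [192, 157], [203, 288], [211, 287], [232, 225], [232, 210], [226, 203], [231, 198], [231, 187], [225, 183]]
[ 341  155   17  133 1249] [[355, 155], [347, 155], [341, 287], [349, 285]]
[ 271  160   20  206 3180] [[277, 160], [272, 182], [271, 319], [274, 365], [287, 365], [290, 192], [287, 165], [282, 164], [287, 168], [281, 172]]
```

```bash
python3 - <<'E'
from h import *
a=np.radians(5);ey=np.array([-np.sin(a),np.cos(a)]);ex=np.array([np.cos(a),np.sin(a)])
L={n:[onz('w8',p,.1325)[:2] for p in v] for n,v in {'t1':[(347,155),(341,287)],'t2':[(192,157),(203,288)],'t3':[(115,157),(134,289)]}.items()}
for n,(p,q) in L.items():print(n,p@ey,q@ey,'x',p@ex,q@ex,np.degrees(np.arctan2(*(q-p)[::-1])))
P=np.array(manip.get_obs()['position'])[:2];print('tool',P@ey,P@ex,manip.get_obs()['position'])
E
```

```text
t1 0.21543091084958935 0.21630648842414102 x 0.4358793262863811 0.5235955891774762 5.571903452248899
t2 0.1233646401660034 0.1243180599219896 x 0.43703788259482407 0.5243385836617841 5.625708107925474
t3 0.07757739050429907 0.07819568093369299 x 0.43702436977778547 0.52508514676991 5.4022772819289075
tool 0.17654199963055178 0.4814030450770178 [0.46418451 0.21782724 0.19087328]
```

Tile is aligned to within 1 mm of the slot middle, so I'll lower it onto the clip.

```bash
python3 -m pendant '[{"tx":0,"ty":-0.002,"tz":-0.03,"wx":0,"wy":0,"wz":0.002,"hand":1},{"tx":0,"ty":-0.002,"tz":-0.06,"wx":0,"wy":0,"wz":0.002,"hand":1},{"tx":0,"ty":-0.002,"tz":-0.09,"wx":0,"wy":0,"wz":0.002,"hand":1},{"tx":0,"ty":-0.002,"tz":-0.12,"wx":0,"wy":0,"wz":0.002,"hand":1},{"tx":0,"ty":-0.002,"tz":-0.12,"wx":0,"wy":0,"wz":0.002,"hand":1}]'
python3 -m pendant '[{"tx":0,"ty":0,"tz":-0.025,"wx":0,"wy":0,"wz":0,"hand":1},{"tx":0,"ty":0,"tz":-0.05,"wx":0,"wy":0,"wz":0,"hand":1},{"tx":0,"ty":0,"tz":-0.075,"wx":0,"wy":0,"wz":0,"hand":1},{"tx":0,"ty":0,"tz":-0.075,"wx":0,"wy":0,"wz":0,"hand":1}]'
```

```text
t: 8.45
position: [0.4632, 0.2171, 0.1648]
orientation: [[-0.996, -0.092, -0.002], [-0.092, 0.996, -0.002], [0.002, -0.001, -1.0]]
contact_force: [0.2, -0.4, -2.5]
opening: 0.0064
grasp_force: 58.9
t: 8.85
position: [0.4632, 0.2171, 0.15]
orientation: [[-0.996, -0.091, -0.001], [-0.091, 0.996, -0.002], [0.001, -0.001, -1.0]]
contact_force: [-0.2, -0.6, -4.3]
opening: 0.0063
grasp_force: 58.5
```

```bash
python3 -m pendant '[{"tx":0,"ty":0,"tz":-0.03,"wx":0,"wy":0,"wz":0,"hand":1},{"tx":0,"ty":0,"tz":-0.06,"wx":0,"wy":0,"wz":0,"hand":1},{"tx":0,"ty":0,"tz":-0.06,"wx":0,"wy":0,"wz":0,"hand":1}]'
python3 -m pendant '[{"tx":0,"ty":0,"tz":-0.025,"wx":0,"wy":0,"wz":0,"hand":1},{"tx":0,"ty":0,"tz":-0.05,"wx":0,"wy":0,"wz":0,"hand":1},{"tx":0,"ty":0,"tz":-0.05,"wx":0,"wy":0,"wz":0,"hand":1}]'
```

```text
t: 9.15
position: [0.4631, 0.217, 0.1378]
orientation: [[-0.996, -0.091, -0.002], [-0.091, 0.996, -0.002], [0.002, -0.002, -1.0]]
contact_force: [0.3, -1.6, -5.5]
opening: 0.0063
grasp_force: 58.6
t: 9.45
position: [0.4631, 0.2171, 0.128]
orientation: [[-0.996, -0.091, -0.001], [-0.091, 0.996, -0.002], [0.002, -0.001, -1.0]]
contact_force: [-0.3, -1.9, -4.8]
opening: 0.0063
grasp_force: 58.5
```

```bash
python3 -m pendant '[{"tx":0,"ty":0,"tz":-0.02,"wx":0,"wy":0,"wz":0,"hand":1},{"tx":0,"ty":0,"tz":-0.035,"wx":0,"wy":0,"wz":0,"hand":1},{"tx":0,"ty":0,"tz":-0.035,"wx":0,"wy":0,"wz":0,"hand":1}]'
cat > m.py <<'E'
from h import *
import sys
k=sys.argv[1];o=manip.get_obs();P=np.array(o['position']);T=np.array(o['orientation']);print(P,o['contact_force'])
for n,f in(('scene','s'+k),('side','d'+k),('wrist','w'+k)):
    shot(n,f);print(f,'pred top,bot',[proj(f,P+T@np.array([sx,0,z])).round(1).tolist() for z in(-.012,.108) for sx in(-.045,.045)])
    im=cv2.imread(f'pics/{f}.png');hsv=cv2.cvtColor(im,cv2.COLOR_BGR2HSV);m=cv2.inRange(hsv,(2,110,40),(16,255,255))
    n_,l,st,c=cv2.connectedComponentsWithStats(m)
    for i in range(1,n_):
        if st[i,4]>200:
            cs=max(cv2.findContours((l==i).astype(np.uint8),0,1)[0],key=cv2.contourArea);print(st[i],cv2.approxPolyDP(cs,2,True)[:,0].tolist()[:12])
E
python3 m.py 9
```

```text
t: 9.75
position: [0.4633, 0.2172, 0.1213]
orientation: [[-0.996, -0.091, -0.001], [-0.091, 0.996, -0.001], [0.001, -0.001, -1.0]]
contact_force: [0.7, -2.1, -5.6]
opening: 0.0065
grasp_force: 58.6
[0.46332903 0.21720148 0.12130522] [ 0.73337221 -2.09431058 -5.63803924]
s9 pred top,bot [[203.5, 215.3], [213.8, 235.6], [208.4, 253.9], [218.4, 275.2]]
[163 172  24  49 523] [[182, 172], [167, 173], [163, 180], [170, 220], [167, 196], [181, 194], [186, 184]]
[240 208  16  55 460] [[240, 208], [242, 238], [249, 248], [250, 259], [254, 262], [253, 227]]
[222 212  16  56 432] [[222, 212], [225, 244], [236, 267], [235, 233]]
[185 220  17  58 368] [[187, 220], [185, 224], [189, 251], [199, 277], [201, 275], [196, 240]]
[204 225  16  48 328] [[209, 225], [208, 229], [204, 227], [207, 249], [217, 272], [219, 267], [215, 238]]
d9 pred top,bot [[271.1, 232.7], [313.3, 229.8], [271.5, 278.1], [311.5, 274.9]]
[ 267  209   51   73 2707] [[267, 210], [267, 250], [272, 270], [271, 277], [274, 281], [281, 280], [283, 272], [284, 279], [290, 279], [292, 273], [301, 273], [300, 278]]
[ 149  239   40   67 2072] [[176, 239], [168, 243], [156, 242], [150, 250], [155, 299], [160, 305], [179, 305], [185, 302], [181, 269], [188, 263], [185, 247]]
w9 pred top,bot [[281.8, 364.9], [282.0, 181.0], [280.9, 259.3], [280.9, 146.1]]
[   42   148   115   217 15609] [[153, 149], [146, 148], [58, 177], [59, 179], [42, 182], [78, 362], [87, 364], [92, 360], [152, 276], [151, 262], [155, 257], [155, 250]]
[ 154  150   69  168 8305] [[208, 150], [154, 182], [168, 317], [187, 310], [197, 312], [201, 316], [222, 254], [221, 240], [213, 231], [220, 223], [219, 213], [212, 207]]
[ 271  164   20  202 3142] [[274, 164], [276, 165], [273, 165], [275, 172], [272, 182], [271, 323], [274, 365], [285, 365], [289, 349], [286, 271], [290, 249], [287, 235]]
[ 368  180   26  133 1881] [[378, 180], [368, 309], [370, 312], [381, 311], [393, 190], [393, 183]]
```

```bash
python3 -m pendant '[{"tx":0,"ty":0,"tz":-0.005,"wx":0,"wy":0,"wz":0,"hand":1},{"tx":0,"ty":0,"tz":-0.01,"wx":0,"wy":0,"wz":0,"hand":1},{"tx":0,"ty":0,"tz":-0.01,"wx":0,"wy":0,"wz":0,"hand":1}]'
python3 -m pendant '[{"tx":0,"ty":0,"tz":-0.005,"wx":0,"wy":0,"wz":0,"hand":1},{"tx":0,"ty":0,"tz":-0.01,"wx":0,"wy":0,"wz":0,"hand":1},{"tx":0,"ty":0,"tz":-0.01,"wx":0,"wy":0,"wz":0,"hand":1}]'
```

```text
t: 10.2
position: [0.464, 0.2176, 0.1201]
orientation: [[-0.996, -0.091, 0.001], [-0.091, 0.996, -0.001], [-0.001, -0.001, -1.0]]
contact_force: [1.2, -1.5, 3.3]
opening: 0.0066
grasp_force: 60.1
t: 10.5
position: [0.4648, 0.2185, 0.1194]
orientation: [[-0.996, -0.092, 0.003], [-0.092, 0.996, 0.001], [-0.003, 0.001, -1.0]]
contact_force: [-2.3, -0.6, 27.5]
opening: 0.0068
grasp_force: 64.6
```

A stiff reaction of 27 N at floor height means it's home. I'll release with a small opening, because the neighbouring tiles are close, then back straight out.

```bash
python3 -m pendant '[{"tx":0,"ty":0,"tz":0,"wx":0,"wy":0,"wz":0,"hand":0.8},{"tx":0,"ty":0,"tz":0,"wx":0,"wy":0,"wz":0,"hand":0.75},{"tx":0,"ty":0,"tz":0,"wx":0,"wy":0,"wz":0,"hand":0.75},{"tx":0,"ty":0,"tz":0,"wx":0,"wy":0,"wz":0,"hand":0.75}]'
python3 m.py A
```

```text
t: 10.9
position: [0.4635, 0.2175, 0.1177]
orientation: [[-0.996, -0.092, -0.0], [-0.092, 0.996, -0.001], [0.0, -0.001, -1.0]]
contact_force: [0.3, 0.0, -0.2]
opening: 0.0214
grasp_force: 0.0
[0.46349432 0.21746533 0.11769198] [ 0.29415819  0.01879903 -0.24941633]
sA pred top,bot [[203.5, 216.5], [213.8, 236.9], [208.4, 255.0], [218.4, 276.3]]
[163 172  24  48 526] [[182, 172], [167, 173], [163, 181], [170, 219], [167, 196], [180, 195], [184, 192], [186, 184], [184, 175], [180, 173]]
[240 208  16  55 460] [[240, 208], [242, 239], [249, 248], [250, 259], [254, 262], [253, 227]]
[222 212  16  56 434] [[222, 212], [225, 244], [236, 267], [235, 233]]
[203 216  17  57 399] [[203, 216], [207, 247], [213, 256], [217, 272], [219, 266], [216, 238], [206, 216]]
[185 220  17  58 368] [[186, 220], [189, 251], [199, 277], [201, 275], [196, 240]]
dA pred top,bot [[271.1, 234.2], [313.2, 231.4], [271.4, 279.4], [311.3, 276.3]]
[ 267  209   51   73 2638] [[267, 210], [267, 250], [271, 278], [274, 281], [281, 280], [283, 272], [284, 279], [290, 279], [292, 273], [301, 273], [300, 278], [307, 278]]
[ 
[... 153 characters left out ...]
46]]
wA pred top,bot [[281.9, 365.2], [282.1, 181.1], [281.0, 259.4], [281.0, 146.1]]
[   35   149   119   216 16318] [[151, 149], [141, 149], [47, 180], [50, 180], [50, 183], [43, 181], [35, 184], [72, 364], [105, 342], [150, 278], [151, 248], [144, 234]]
[ 150  149   72  175 8949] [[213, 149], [207, 149], [150, 183], [164, 312], [173, 314], [178, 323], [201, 315], [221, 256], [220, 242], [212, 233], [219, 225], [219, 215]]
[ 265  162   20  208 3348] [[281, 162], [280, 165], [275, 163], [278, 162], [273, 163], [276, 171], [271, 170], [270, 164], [265, 186], [267, 369], [280, 369], [282, 352]]
[ 369  182   28  142 2081] [[383, 182], [369, 319], [380, 323], [384, 316], [396, 186], [394, 183]]
```

```bash
python3 -m pendant '[{"tx":0,"ty":-0.008,"tz":0.02,"wx":0,"wy":0,"wz":0,"hand":0.75},{"tx":0,"ty":-0.008,"tz":0.1,"wx":0,"wy":0,"wz":0,"hand":0.75},{"tx":0,"ty":-0.008,"tz":0.25,"wx":0,"wy":0,"wz":0,"hand":0.75},{"tx":0,"ty":-0.008,"tz":0.45,"wx":0,"wy":0,"wz":0,"hand":0.75},{"tx":0,"ty":-0.008,"tz":0.7,"wx":0,"wy":0,"wz":0,"hand":0.75},{"tx":0,"ty":-0.008,"tz":0.9,"wx":0,"wy":0,"wz":0,"hand":0.75},{"tx":0,"ty":-0.008,"tz":0.9,"wx":0,"wy":0,"wz":0,"hand":0.75}]'
python3 m.py B
python3 - <<'E'
from h import *
# height of placed tile's upper corners vs neighbours, wrist+scene
im=cv2.imread('pics/wB.png');hsv=cv2.cvtColor(im,cv2.COLOR_BGR2HSV);m=cv2.inRange(hsv,(2,110,40),(16,255,255))
n_,l,st,c=cv2.connectedComponentsWithStats(m)
print([(st[i].tolist()) for i in range(1,n_) if st[i,4]>60])
E
```

```text
t: 11.75
position: [0.4651, 0.2167, 0.3031]
orientation: [[-0.996, -0.091, 0.007], [-0.091, 0.996, 0.002], [-0.007, 0.002, -1.0]]
contact_force: [-0.3, 0.4, -1.2]
opening: 0.0211
grasp_force: 0.0
[0.46512964 0.216719   0.30311258] [-0.26764503  0.36126425 -1.18823691]
sB pred top,bot [[195.2, 148.1], [206.0, 166.5], [200.7, 193.1], [211.2, 213.0]]
[163 173  29  29 485] [[167, 173], [163, 182], [167, 201], [165, 197], [168, 194], [180, 195], [191, 190], [190, 185], [186, 183], [187, 180], [186, 183], [182, 182]]
[240 208  16  55 465] [[240, 208], [242, 238], [248, 246], [250, 259], [254, 262], [253, 227]]
[222 212  16  56 435] [[222, 212], [225, 244], [236, 267], [235, 233]]
[203 216  17  57 409] [[203, 216], [207, 247], [213, 256], [217, 272], [219, 265], [216, 238], [206, 216]]
[185 220  17  58 368] [[187, 220], [185, 224], [189, 251], [199, 277], [201, 275], [196, 240]]
dB pred top,bot [[269.7, 153.2], [315.7, 151.2], [269.7, 207.1], [313.1, 204.7]]
[ 267  208   51   74 3074] [[304, 208], [267, 210], [267, 250], [271, 278], [274, 281], [281, 280], [283, 272], [284, 279], [290, 279]
[... 317 characters left out ...]
, [201, 131], [203, 134], [199, 134], [200, 138], [194, 141], [191, 146], [193, 148], [189, 150], [192, 151], [186, 158], [191, 158]]
[ 224  134   21   98 1332] [[234, 134], [224, 140], [229, 231], [233, 231], [236, 223], [234, 216], [239, 211], [234, 203], [238, 199], [241, 205], [244, 200], [244, 181]]
[276 138   8  96 663] [[278, 138], [276, 232], [280, 233], [283, 145], [281, 138]]
[325 138  10  94 548] [[330, 138], [325, 231], [329, 231], [334, 140]]
[ 267  357   52   34 1398] [[317, 362], [303, 357], [283, 359], [268, 370], [267, 387], [281, 390], [317, 383]]
[[173, 131, 35, 102, 1778], [224, 134, 21, 98, 1332], [276, 138, 8, 96, 663], [325, 138, 10, 94, 548], [267, 357, 52, 34, 1398]]
```

```bash
python3 -c "
from h import *
print(manip.sign_off())"
```

```text
the job is handed in; nothing more can be done
None
```

The tile stands pressed home and clipped in the empty slot, level and evenly spaced with the other three, which did not move; the gripper is clear and the job was handed in at about 12 s.

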